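# Close a turnbuckle leak-test clamp on a pipe offcut

### The arm

A 6-joint arm with a two-finger parallel gripper is mounted at the origin on the work surface. World frame = base frame: x ahead of the robot, y to its left, z up, the work surface at z = 0. Lengths are in mm, angles in rad, forces in N, time in s.
With the tool pointing down it reaches from about 400 to 925 mm from the base axis. Payload 12.5 kg.
Tool frame: the origin (TCP) lies between the finger pads; the fingertips stand 14 mm ahead of it and the grasp point (between the pads) lies 5 mm behind it; x points along the fingers, y is the direction in which the jaws open and shut, and the axes are right-handed (so a half turn about x gives the same grasp; the last joint's range is limited). The gripper opens to 95 mm and grips with 3 to 60 N. Pads are 20 mm wide; open, the fingers measure 119 mm over their backs; the gripper's body (75 mm by 180 mm) begins 59 mm behind the grasp point.
Start: joints at [-1.309, 0.491, 1.559, -0, 1.092, -0.106], TCP at [224.75, -583.209, 228.661] pointing down, gripper open.
Joint ranges: [-3.1, 3.1], [-0.84, 2.19], [0.05, 2.79], [-1.13, 4.28], [0.06, 2.93], [-2.69, 2.69]. Speed limits (rad/s): [2.22, 2.22, 2.79, 3.14, 3.14, 3.14].

### API

Orientations are given as [roll, pitch, yaw] about the fixed x, y, z axes, in that order (R = Rz(yaw) Ry(pitch) Rx(roll)).
In Python, from cell import env, cams gives the robot as it stands.
- The arm moves only by the tool carry_out, never from a script. Its arguments are lists of equal length, an entry for each row: "grip": the closure, from -1 (fully open) to 1 (shut); "linear": the shift along the tool's x, y, z scaled (see below), a list of three; "turn": the turn about the tool's x scaled (see below). In form: {"grip": [grip, ...], "linear": [[tx, ty, tz], ...], "turn": [turn, ...]}. A call has 1 to 5 rows; each row shifts and turns the commanded pose from where the row before left it, along the tool's axes as they then stand; what a row does not reach is not made up. The controller multiplies each number of a shift by 0.5 m and each number of a turn by 180 degrees. A row lasts 1/10 s, in which the tool goes at most 50 mm and 8.59 degrees, less where a joint would pass 70% of its speed; a pose out of reach is approached as far as the arm can. A call with a number of a shift or a turn outside -1 to 1 is refused whole. A call with a gripper value outside its range is refused whole. The fingers move at their own pace and stop on an object; the grip force is fixed at half the most. Time passes only in rows, so rows that do not move let the fingers close. It gives the time, the measured TCP pose, the force and the opening at its end, in the units of the state.
- env.state(): the state, without advancing time (a new reading comes with each control period).
- cams.read_camera(name): name is "side" or "top" or "wrist"; returns the picture (480x640x3 uint8, blue, green, red); there is no depth.
- cams.camera_info(name): a dict with "fx", "fy", "cx", "cy" (pixels), "view" (4x4, takes a point from world to camera coordinates). Camera axes: x right, y down, z forward; pixel columns grow to the right and rows downward; lengths in mm; the calibration is good to about 2 mm. A picture is of the moment at which its call begins: read the wrist's pose just before it. camera_info takes no time and is no camera call; for the wrist camera it gives the pose at the moment of the call.
- env.job_done(): hands the job in, once; it reports no verdict.
The state is a dict: "t": time; "joints": joint angles; "qvel": joint speeds; "tau": joint torques, N m; "eef_pos": TCP position; "tcp_rot": TCP orientation; "ft_force": force on the tool from outside, world axes, zero at the start; "moment": the same for the moment, N m; "opening": opening from 0.0 (shut) to 1.0 (fully open).
Only numpy, scipy, OpenCV 4.12 (cv2) and the standard library are available. Lean on these libraries where they do the work, as an engineer would, in place of code of your own. Each camera call takes 0.05 s, during which the arm holds its last target. There are 200 camera calls.

### The job

Get the longer of the two grey pipe offcuts ready for its leak test: lay it in the saddles of the test clamp, then wind the clamp's turnbuckle by its spokes so that both jaws draw in and the sprung rubber pads seal both pipe ends. Stop with both pads pushed about halfway into their spring travel, and never let a pad bottom out. Let go, and leave the other things on the bench where they are.

Things in the scene. Friction and masses are not known exactly. Their poses are not given: they have to be found in the camera images.
- clamp: Leak-test clamp, fixed to the bench: dark steel base 250 (x) x 310 (y) x 12 mm; origin under its centre, z up. Two grey upright jaws (tops 90 mm above the bench beside the pipe, 120 mm beside the turnbuckle) slide along y. Near side (-x): two V saddles for the pipe between two round rubber pads. Far side (+x), parallel to the pipe: the steel turnbuckle that joins the jaws.
- saddle (a point): Where the pipe's centre belongs, lying in the saddles along y: clamp x = -75 mm, y = 0, 62 mm above the bench; axes are the clamp's. V saddles 20 mm wide at y = +-45 mm, tops 56 mm above the bench; the middle 70 mm is free for fingers down to the base (12 mm above the bench). The pipe may lie up to 10 mm off centre along y: the jaws push it along.
- buckle_axis (a point): Middle of the turnbuckle on its axis (along clamp y): clamp x = +75 mm, y = 0, 95 mm above the bench; axes are the clamp's. Open steel body 132 x 36 mm with a mid hub and four round spokes in the plane y = 0, 90 degrees apart, 12 mm thick (17 mm ball ends), tips 70 mm from the axis. To turn it, push the upper spoke over with closed fingers, slim side first, from leaning back at most 30 degrees (beyond 40 it jams) to 60 forward; then fetch the next.
- buckle (a joint): Angle of the turnbuckle body, rad. At 0 (fully open) the spokes point up, down, +x and -x of the clamp; positive turns its top toward clamp +x (away from the robot) and draws both jaws in, 24 mm each a turn (3.82 mm per rad). Starts at 0.1 to 1.5; stays where left; takes 0.3 to 0.45 N m. Pads meet the long pipe at about 4.7, are halfway in at 6.0 and bottom at 7.3.
- jaw_left (a joint): How far the +y jaw has been drawn in, m: 0 with the turnbuckle fully open, when the two jaws' inner faces are 240 mm apart and the pads' faces 196 mm. The -y jaw always moves in by the same amount. Cannot be pushed by hand: only the turnbuckle moves it.
- pad_left (a joint): How far the rubber pad of the +y jaw is pushed back against its coil spring, m: 0 free, 0.010 bottomed; about 2 N per mm. Pad: black disc 54 mm across, 10 mm thick, centred on the pipe's axis.
- pad_right (a joint): The same for the pad of the -y jaw.
- pipe_long: The longer offcut: grey plastic pipe 48 mm in diameter, 160 mm long, 160 g or so, rigid; origin at its centre, y along the pipe. It starts lying in one of two like wooden chocks with its axis 46 mm above the bench; the middle 55 mm of a chock is free for fingers down to its 10 mm thick board (90 x 100 mm).
- pipe_short: The shorter offcut, which stays where it is: the same pipe, 100 mm long, lying in the other chock; origin at its centre, y along the pipe.
- box_a: Bystander: open grey plastic junction box, 90 x 110 x 42 mm, on the far side of the bench. Origin under its centre.
- box_b: Bystander: a like junction box on the near right of the bench.
- level: Bystander: spirit level standing on its edge, 300 x 24 x 50 mm, right of the clamp, lengthwise away from the robot. Origin under its centre.
- coupling: Bystander: upright grey pipe coupling, 60 mm across, 60 mm high, left of the chocks. Origin under its centre.
- glue_tin: Bystander: tin, 70 mm across, 100 mm high, far left. Origin under its centre.
There are look-alikes about, which are no part of the job. Leave any green look-alike of the pipe_long alone.

How it is judged (in metres and radians):
On the way, in this order (a step that is already met when the one before it is completed fails the run):
1. the longer pipe lies in the clamp's saddles, let go, with neither pad pressed yet (x of pipe_long in the frame of saddle between -0.007 and 0.007 m and z of pipe_long in the frame of saddle between -0.006 and 0.006 m and y of pipe_long in the frame of saddle between -0.02 and 0.02 m and angle between the y axis of pipe_long and the y axis of clamp, either way round below 0.1 rad and contact force between pipe_long and the fingers below 0.2 N and value of joint each of pad_left, pad_right below 0.001 m), for 0.2 s.
2. winding the turnbuckle has pressed both pads at least 2 mm in (value of joint each of pad_left, pad_right above 0.002 m), for 0.2 s.
At the end, for the whole second after the job is handed in: The longer pipe rests in the saddles (centre within 7 mm across, 6 mm in height and 20 mm along, within 0.1 rad of the clamp's y), with both pads pushed in by 2 to 8.5 mm of their 10 mm, the pipe let go and everything at rest (all of step 2 and x of pipe_long in the frame of saddle between -0.007 and 0.007 m and z of pipe_long in the frame of saddle between -0.006 and 0.006 m and y of pipe_long in the frame of saddle between -0.02 and 0.02 m and angle between the y axis of pipe_long and the y axis of clamp, either way round below 0.1 rad and contact force between pipe_long and the fingers below 0.2 N and value of joint each of pad_left, pad_right below 0.0085 m and linear speed of pipe_long below 0.02 m/s and velocity of joint buckle between -0.1 and 0.1 rad/s); the robot touches nothing.
It fails at once if a pad bottoms out (pushed in more than 9.5 mm) (value of joint any of pad_left, pad_right above 0.0095 m).
It fails at once if another thing on the bench is moved by more than 30 mm (distance of any of pipe_short, box_a, box_b, level, coupling, glue_tin from where it was at the start of the episode above 0.03 m).
It also fails if it takes over 64 s, if anything falls off the work surface, if the arm or the gripper's body presses on something with over 40 N, if the wrist force passes 120 N, or if a joint passes its speed limit or range.

## Working session

There is one attempt and no reset: what is moved stays moved. The work goes in short steps, Python scripts to look and compute and a tool call to move; the robot and the scene stay as the last step left them, time stands still between calls to the robot, and variables do not carry over. Pictures are saved under pics/ and viewed, about 8 in all and at most 12, crops included, and the job is handed in when it is done.

Besides the shell and the picture viewer there is one more tool, called after "Call:" as name([rows], argument=value, ...), one row to a line, values as JSON. carry_out: Moves the arm, as the interface text tells. Shifts and turns lie within -1 to 1; 1 stands for 0.5 m of shift or 180 degrees of turn. Its arguments: {"type":"object","properties":{"grip":{"type":"array"},"linear":{"type":"array"},"turn":{"type":"array"}},"required":["grip","linear","turn"]}

```bash
ls; mkdir -p pics; python3 - <<'E'
from cell import env,cams
import cv2,numpy as np
for n in("top","side"):
    cv2.imwrite(f"pics/{n}0.png",cams.read_camera(n)); i=cams.camera_info(n); print(n,i["fx"],i["fy"],i["cx"],i["cy"],np.round(i["view"],4).tolist())
print(env.state())
E
```

```text
pics
top 589.6327067468586 589.6327067468586 315.9833637030189 232.59272500251612 [[-0.0203, -0.9997, -0.0096, -5.43], [-0.9973, 0.0209, -0.0704, 532.5816], [0.0706, 0.0081, -0.9975, 1714.4413], [0.0, 0.0, 0.0, 1.0]]
side 479.08253040241857 479.08253040241857 331.862663219017 233.80771969262062 [[-0.8352, -0.5499, -0.0102, 424.9168], [-0.3675, 0.5719, -0.7334, 242.2195], [0.4091, -0.6088, -0.6797, 1124.4705], [0.0, 0.0, 0.0, 1.0]]
{'t': 0.1, 'joints': array([-1.30858359e+00,  4.91489075e-01,  1.55940134e+00, -1.46718490e-05,
        1.09171654e+00, -1.05637923e-01]), 'qvel': array([-0.00046935, -0.00106694, -0.00081479, -0.00113277,  0.00028927,
       -0.00045201]), 'tau': array([ 3.84836356e-03, -6.13620043e+01, -2.58607310e+01,  6.94210175e-02,
        4.69440117e-02, -3.05706180e-05]), 'eef_pos': array([ 224.69735299, -582.98463397,  228.12210406]), 'tcp_rot': array([-1.66360519,  1.56978194,  1.84584489]), 'ft_force': array([-0.14630331, -0.85400162,  0.68603351]), 'moment': array([ 0.00820429, -0.00114716,  0.0302361 ]), 'opening': 1.0000624483462386}
```

View pics/top0.png

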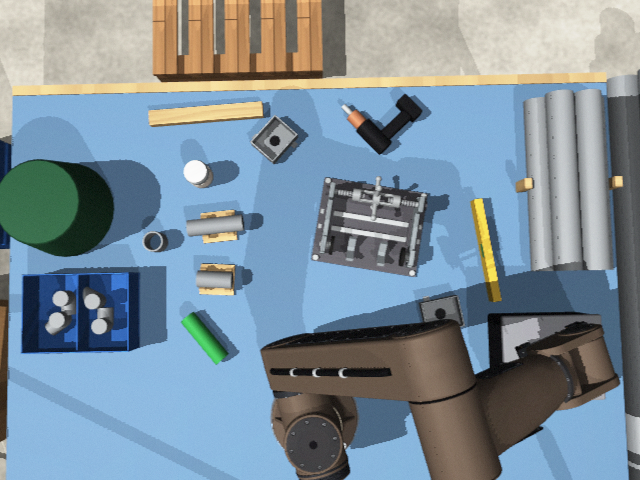

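View pics/side0.png

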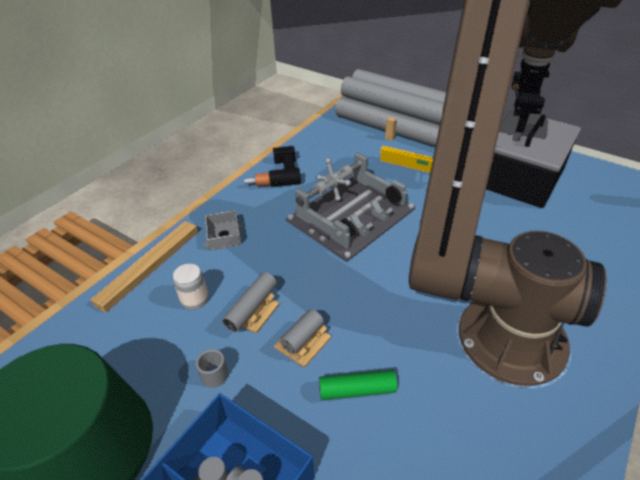

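The top view has the possible pipes at (215,223), grey and overhanging its chock, (217,279), grey and shorter, and (205,338), the green look-alike. There are also large stock pipes at (565,180). The one that fits is (215,223). The clamp is at about (370,227). Next I'll check that choice in one close crop.

```bash
cat > h.py <<'E'
from cell import env,cams
import cv2,numpy as np
def ray(name,u,v,z,info=None):
    i=info or cams.camera_info(name);V=np.array(i["view"]);R,t=V[:3,:3],V[:3,3]
    d=R.T@np.array([(u-i["cx"])/i["fx"],(v-i["cy"])/i["fy"],1]);c=-R.T@t
    return (c+d*(z-c[2])/d[2]).round(1)
def proj(name,p,info=None):
    i=info or cams.camera_info(name);V=np.array(i["view"]);q=V[:3,:3]@np.array(p,float)+V[:3,3]
    return (q[0]/q[2]*i["fx"]+i["cx"],q[1]/q[2]*i["fy"]+i["cy"])
E
python3 - <<'E'
import cv2
from h import *
im=cv2.imread("pics/top0.png")
cv2.imwrite("pics/c0.png",cv2.resize(im[165:305,175:445],(810*800//810,415),interpolation=cv2.INTER_CUBIC))
E
```

```text
(no output)
```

View pics/c0.png

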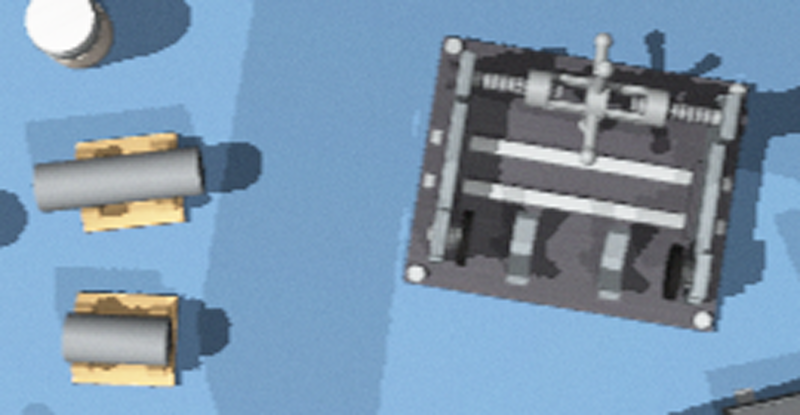

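```bash
python3 - <<'E'
from h import *
P=lambda x,y,z:ray("top",175+(x+.5)/2.963-.5,165+(y+.5)/2.963-.5,z)
i=cams.camera_info("top");V=np.array(i["view"]);print("cam",(-V[:3,:3].T@V[:3,3]).round())
a,b=P(36,188,46),P(202,170,46);d=a-b;print("pipe",a,b,(a+b)/2,np.linalg.norm(d),np.degrees(np.arctan2(d[1],d[0])))
c=[P(*q,16) for q in((453,46),(737,90),(702,320),(416,273))];print(c)
m=sum(c)/4;dy=(c[0]-c[1]+c[3]-c[2])/2;dx=(c[0]-c[3]+c[1]-c[2])/2
print("clamp",m,np.linalg.norm(dx),np.linalg.norm(dy),np.degrees(np.arctan2(dy[1],dy[0]))-90,np.degrees(np.arctan2(dx[1],dx[0])))
th=np.arctan2(dy[1],dy[0])-np.pi/2;R=np.array([[np.cos(th),-np.sin(th)],[np.sin(th),np.cos(th)]])
for n,p in dict(saddle=(-75,0),buckle=(75,0)).items(): print(n,m[:2]+R@p)
print("spokes",[P(*q,95) for q in((603,40),(600,98),(588,158))])
from scipy.spatial.transform import Rotation as Ro
print(Ro.from_euler("xyz",env.state()["tcp_rot"]).as_matrix().round(3))
# predicted tip pixels for different angles
for ang in np.arange(0.1,1.51,.2):
    o=[]
    for k in range(4):
        t=ang+k*np.pi/2; x=75+61.5*np.sin(t); z=95+61.5*np.cos(t); w=m[:2]+R@[x,0]
        u,v=proj("top",[*w,z]); o.append((round((u-175)*2.963),round((v-165)*2.963),round(z)))
    print(round(ang,2),o)
E
```

```text
cam [ 410.  -30. 1748.]
pipe [551.3 357.7  46. ] [565.5 194.8  46. ] [558.4  276.25  46.  ] 163.51773604107902 94.98188255824047
[array([687.4, -53.8,  16. ]), array([ 637. , -335.7,   16. ]), array([ 409.2, -293.7,   16. ]), array([461.4, -12.3,  16. ])]
clamp [ 548.75  -173.875   16.   ] 230.70906462469134 286.28379713144784 -10.322747203796524 -10.425906224394499
saddle [ 474.96395199 -160.43553874]
buckle [ 622.53604801 -187.31446126]
spokes [array([ 677.4, -195.9,   95. ]), array([ 621.8, -191.5,   95. ]), array([ 564.7, -178.5,   95. ])]
[[-0.     0.36  -0.933]
 [ 0.001 -0.933 -0.36 ]
 [-1.    -0.001 -0.   ]]
0.1 [(602, 81, 156), (604, 34, 89), (588, 111, 34), (585, 159, 101)]
0.3 [(603, 69, 154), (602, 39, 77), (586, 122, 36), (587, 155, 113)]
0.5 [(605, 57, 149), (600, 46, 66), (585, 133, 41), (589, 149, 124)]
0.7 [(606, 48, 142), (598, 54, 55), (584, 142, 48), (591, 141, 135)]
0.9 [(606, 40, 133), (596, 64, 47), (583, 150, 57), (593, 130, 143)]
1.1 [(606, 35, 123), (594, 76, 40), (583, 156, 67), (595, 118, 150)]
1.3 [(606, 33, 111), (592, 88, 36), (584, 159, 79), (598, 106, 154)]
1.5 [(605, 32, 99), (590, 100, 34), (584, 160, 91), (600, 92, 156)]
```

The crop confirms it: the upper pipe (119,179 in the crop) measures about 160 mm and overhangs its chock, so that's the one. The clamp is yawed −10.35° and the buckle reads about 0.3. First I'll turn the tool, then travel to above the pipe.

Call:
carry_out([
  [0,0,0],
  [0,0,0],
  [0,0,0],
  [0,0,0],
  [0,0,0],
], grip=[-1,-1,-1,-1,-1], turn=[-0.0457,-0.0457,-0.0457,-0.0457,-0.0457])

```text
t: 0.6
eef_pos: [224.7, -583.0, 228.3]
tcp_rot: [-2.423, 1.57, 1.81]
ft_force: [0.6, -0.1, -0.4]
opening: 0.997
```

Call:
carry_out([
  [0,0,0],
  [0,0,0],
  [0,0,0],
  [0,0,0],
], grip=[-1,-1,-1,-1], turn=[-0.0457,-0.0457,-0.0457,-0.0457])

```text
t: 1.0
eef_pos: [224.7, -583.1, 228.3]
tcp_rot: [-2.977, 1.57, 1.831]
ft_force: [0.4, -0.1, -0.7]
opening: 0.999
```

Call:
carry_out([
  [0,0.041,-0.083],
  [0,0.041,-0.083],
  [0,0.041,-0.083],
  [0,0.041,-0.083],
  [0,0.041,-0.083],
], grip=[-1,-1,-1,-1,-1], turn=[0,0,0,0,0])

```text
t: 1.5
eef_pos: [308.6, -365.6, 228.5]
tcp_rot: [-2.868, 1.571, 1.933]
ft_force: [0.5, -0.3, -0.3]
opening: 1.0
```

Call:
carry_out([
  [0,0.041,-0.083],
  [0,0.041,-0.083],
  [0,0.041,-0.083],
  [0,0.041,-0.083],
  [0,0.041,-0.083],
], grip=[-1,-1,-1,-1,-1], turn=[0,0,0,0,0])

```text
t: 2.0
eef_pos: [392.2, -149.8, 228.7]
tcp_rot: [0.706, 1.571, -0.776]
ft_force: [0.2, -0.5, 0.4]
opening: 1.0
```

Call:
carry_out([
  [0,0.041,-0.083],
  [0,0.041,-0.083],
  [0,0.041,-0.083],
  [0,0.041,-0.083],
  [0,0.041,-0.083],
], grip=[-1,-1,-1,-1,-1], turn=[0,0,0,0,0])

```text
t: 2.5
eef_pos: [475.9, 66.2, 228.6]
tcp_rot: [-0.74, 1.571, -2.222]
ft_force: [1.8, 0.4, -0.3]
opening: 1.002
```

Call:
carry_out([
  [0,0.041,-0.083],
  [0,0.041,-0.083],
  [0,0.041,-0.083],
  [0,0.041,-0.083],
  [0,0,0],
], grip=[-1,-1,-1,-1,-1], turn=[0,0,0,0,0])

```text
t: 3.0
eef_pos: [543.4, 241.0, 227.8]
tcp_rot: [2.779, 1.57, 1.301]
ft_force: [-0.9, -1.0, 0.5]
opening: 0.999
```

```bash
cat >> h.py <<'E'
from scipy.spatial.transform import Rotation as Ro
def go(p,yaw):
    "total shift (units) along tool axes from the measured pose after turning so tool y has world yaw (deg)"
    s=env.state();M=Ro.from_euler("xyz",s["tcp_rot"]).as_matrix();y0=np.degrees(np.arctan2(M[1,1],M[0,1]))
    D=np.array(p)-s["eef_pos"];a=np.radians(yaw)
    print("pos",s["eef_pos"].round(1),"yaw",y0.round(2),"turn",((y0-yaw)/180).round(4),"tx",(-D[2]/500).round(4),"ty",((D[0]*np.cos(a)+D[1]*np.sin(a))/500).round(4),"tz",((D[0]*np.sin(a)-D[1]*np.cos(a))/500).round(4))
E
python3 - <<'E'
from h import *
go((558.4,276.3,46),5)
i=cams.camera_info("wrist");im=cams.read_camera("wrist")
for p in((558.4,276.3,46),(551.3,357.7,46),(565.5,194.8,46)):print(np.round(proj("wrist",p,i)))
cv2.imwrite("pics/w0.png",im)
import pickle;pickle.dump(i,open("w0.pkl","wb"))
E
```

```text
pos [543.4 241.  227.8] yaw 5.31 turn 0.0017 tx 0.3635 ty 0.036 tz -0.0677
[336. 175.]
[338.  70.]
[334. 266.]
```

View pics/w0.png

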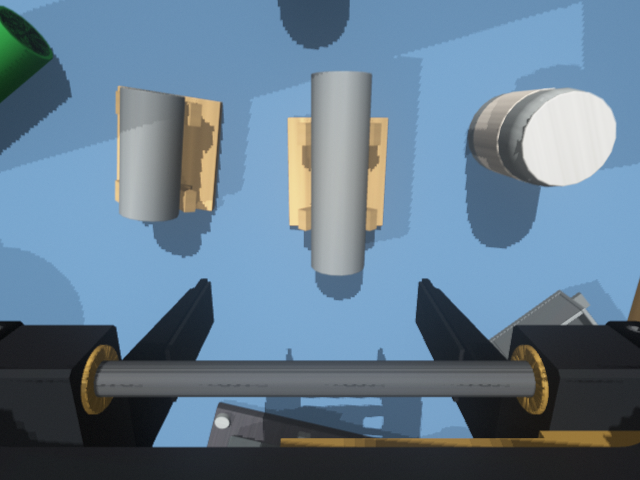

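The wrist view shows the long pipe from (342,72) to (337,273), within 3 mm of the estimate. The short pipe is at (150,155) and the green one is far left. Descending to grasp.

Call:
carry_out([
  [0,0.04,-0.065],
  [0.08,0,0],
  [0.08,0,0],
  [0.08,0,0],
  [0.08,0,0],
], grip=[-1,-1,-1,-1,-1], turn=[0,0,0,0,0])

```text
t: 3.55
eef_pos: [559.2, 269.7, 67.3]
tcp_rot: [-0.49, 1.571, -1.972]
ft_force: [-0.0, 0.6, -0.6]
opening: 1.001
```

Call:
carry_out([
  [0.054,0,0],
  [0,0,0],
  [0,0,0],
  [0,0,0],
  [0,0,0],
], grip=[-1,1,1,1,1], turn=[0,0,0,0,0])

```text
t: 4.05
eef_pos: [560.2, 271.0, 43.4]
tcp_rot: [1.785, 1.568, 0.303]
ft_force: [-0.4, -0.9, -0.3]
opening: 0.72
```

Call:
carry_out([
  [0,0,0],
  [0,0,0],
  [0,0,0],
], grip=[1,1,1], turn=[0,0,0])

```text
t: 4.35
eef_pos: [561.4, 271.3, 42.7]
tcp_rot: [1.73, 1.566, 0.249]
ft_force: [7.2, 0.2, 2.7]
opening: 0.498
```

Call:
carry_out([
  [-0.04,0,0],
  [-0.08,0,0],
  [-0.08,0,0],
  [-0.04,0,0],
  [0,0,0],
], grip=[1,1,1,1,1], turn=[0,0,0,0.043,0.043])

```text
t: 4.85
eef_pos: [560.5, 271.4, 165.0]
tcp_rot: [2.084, 1.566, 0.327]
ft_force: [0.2, 0.3, -1.9]
opening: 0.498
```

Call:
carry_out([
  [0,0,0.06],
  [0,-0.002,0.086],
  [0,-0.002,0.086],
  [0,-0.002,0.086],
  [0,-0.002,0.086],
], grip=[1,1,1,1,1], turn=[0,0,0,0,0])

```text
t: 5.35
eef_pos: [518.5, 71.6, 161.7]
tcp_rot: [-0.649, 1.571, -2.4]
ft_force: [0.6, -0.2, -1.5]
opening: 0.5
```

Call:
carry_out([
  [0,-0.002,0.086],
  [0,-0.002,0.086],
  [0,-0.002,0.086],
  [0,0,0.05],
  [0,0,0],
], grip=[1,1,1,1,1], turn=[0,0,0,0,0])

```text
t: 5.85
eef_pos: [488.0, -80.5, 161.7]
tcp_rot: [0.035, 1.57, -1.72]
ft_force: [0.0, 0.7, -2.3]
opening: 0.498
```

```bash
python3 - <<'E'
from h import *
go((474.3,-164.3,57),-10.35)
i=cams.camera_info("wrist");a=cams.read_camera("wrist");b=cams.read_camera("top")
cv2.imwrite("pics/w1.png",a)
c=cv2.resize(b[165:305,295:445],(640,597),interpolation=cv2.INTER_CUBIC)
cv2.imwrite("pics/t1.png",c)
for q in ((-75,0,62),(-75,80,62),(-75,-80,62)):
    th=np.radians(-10.35);w=(548.75+q[0]*np.cos(th)-q[1]*np.sin(th),-173.9+q[0]*np.sin(th)+q[1]*np.cos(th),q[2]);print(np.round(w),np.round(proj("wrist",w,i)))
E
```

```text
pos [488.  -80.5 161.7] yaw -10.56 turn -0.0012 tx 0.2094 ty 0.0032 tz 0.1698
[ 475. -160.   62.] [317. 350.]
[489. -82.  62.] [317. 246.]
[ 461. -239.   62.] [317. 438.]
```

View pics/w1.png

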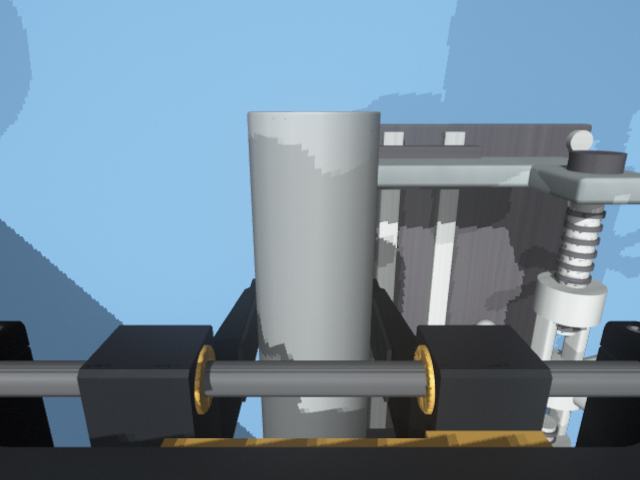

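The pipe is held parallel to the tool, with its far end at v=112. The jaw edge is level in the picture, so the yaw is right. The clamp's bolt is at (579,141), which I'll use for checking.

```bash
python3 - <<'E'
from h import *
s=env.state()["eef_pos"]
e=ray("wrist",315,112,189);print("pipe far end",e,"center", e[:2]-80*np.array([.18,.984]),"tcp",s)
print("bolt",ray("wrist",579,141,16),"top-cam est 687.4,-53.8")
b=cv2.imread("pics/t1.png")
E
```

```text
pipe far end [503.8   5.1 189. ] center [489.4  -73.62] tcp [488.37178358 -78.21101366 161.63349799]
bolt [689.7 -50.2  16. ] top-cam est 687.4,-53.8
```

View pics/t1.png

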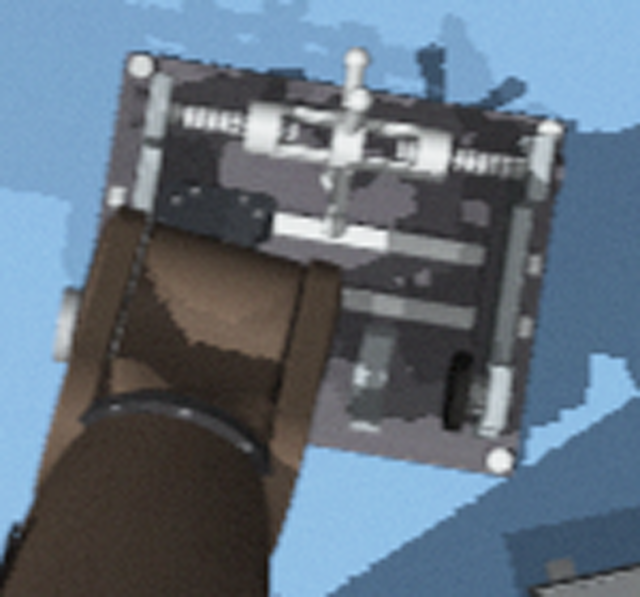

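Call:
carry_out([
  [0,0.005,0.06],
  [0,0,0.06],
  [0,0,0.04],
  [0,0,0.014],
  [0,0,0],
], grip=[1,1,1,1,1], turn=[0,0,0,0,0])

```text
t: 6.45
eef_pos: [475.4, -163.6, 161.6]
tcp_rot: [-2.028, 1.571, 2.503]
ft_force: [0.3, -0.3, -2.1]
opening: 0.497
```

Call:
carry_out([
  [0.04,0,0],
  [0.06,0,0],
  [0.05,0,0],
  [0.03,0,0],
  [0.01,0,0],
], grip=[1,1,1,1,1], turn=[0,0,0,0,0])

```text
t: 6.95
eef_pos: [475.1, -162.4, 65.3]
tcp_rot: [-1.876, 1.568, 2.657]
ft_force: [-0.3, 0.0, -1.8]
opening: 0.504
```

Call:
carry_out([
  [0.01,0,0],
  [0,0,0],
], grip=[1,1], turn=[0,0])

```text
t: 7.15
eef_pos: [475.6, -163.5, 61.7]
tcp_rot: [0.848, 1.571, -0.903]
ft_force: [-0.7, -0.5, -1.9]
opening: 0.498
```

Call:
carry_out([
  [0.005,0,0],
  [0.002,0,0],
], grip=[1,1], turn=[0,0])

```text
t: 7.35
eef_pos: [476.1, -164.2, 58.8]
tcp_rot: [1.311, 1.569, -0.441]
ft_force: [2.0, 1.7, 5.4]
opening: 0.5
```

Call:
carry_out([
  [0,0,0],
  [0,0,0],
  [0,0,0],
  [0,0,0],
], grip=[-0.6,-0.6,-0.6,-0.6], turn=[0,0,0,0])

```text
t: 7.75
eef_pos: [475.3, -164.0, 58.2]
tcp_rot: [-0.428, 1.571, -2.18]
ft_force: [-0.2, 0.3, 0.8]
opening: 0.766
```

Call:
carry_out([
  [-0.02,0,0],
  [-0.06,0,0],
  [-0.08,0,0],
  [-0.08,0,0],
  [-0.06,0,0],
], grip=[-0.6,-0.6,-0.6,-0.6,-0.6], turn=[0,0,0,0,0])

```text
t: 8.25
eef_pos: [475.4, -164.0, 211.2]
tcp_rot: [1.259, 1.569, -0.493]
ft_force: [0.7, -0.3, -0.2]
opening: 0.803
```

```bash
python3 - <<'E'
from h import *
go((474.3,-164.3,57),-10.35)
i=cams.camera_info("side");a=cams.read_camera("side")
cv2.imwrite("pics/s1.png",cv2.resize(a[140:270,270:430],(738,600),interpolation=cv2.INTER_CUBIC))
E
```

```text
pos [ 475.4 -164.   211.2] yaw -10.37 turn -0.0001 tx 0.3085 ty -0.002 tz 0.001
```

View pics/s1.png

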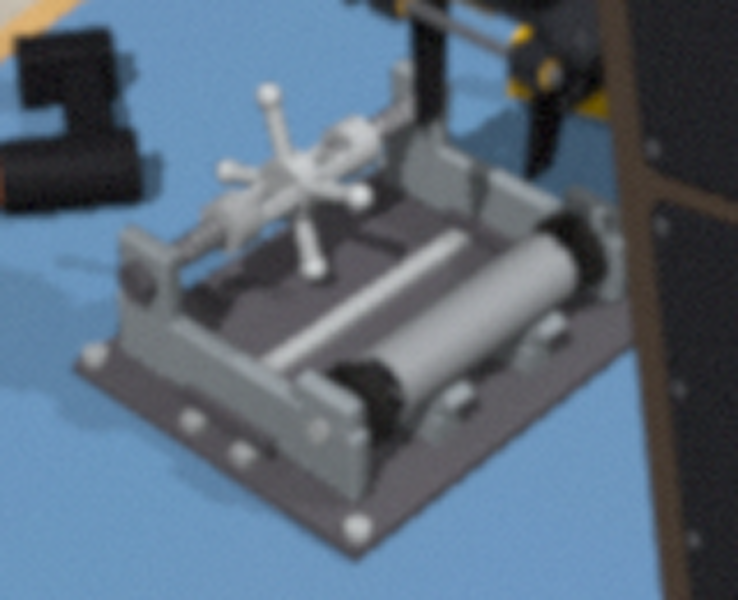

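The pipe lies in both saddles between the pads. The spoke balls show at (268,95), (230,170), (358,193) and (315,267) in the crop, so I'll fit the buckle angle to them.

```bash
cat >> h.py <<'E'
from scipy.optimize import least_squares
C=np.array([549.5,-173.4]);TH=np.radians(-10.35)
def cw(x,y,z): return [C[0]+x*np.cos(TH)-y*np.sin(TH),C[1]+x*np.sin(TH)+y*np.cos(TH),z]
def tips(a,name,dx=0,dz=0,i=None): return np.array([proj(name,cw(75+dx+61.5*np.sin(a+k*np.pi/2),0,95+dz+61.5*np.cos(a+k*np.pi/2)),i) for k in range(4)])
def fit(px,name,a0):
    "px in order: up,+x,down,-x; free image offset"
    r=least_squares(lambda p:(tips(p[0],name)+p[1:]-px).ravel(),[a0,0,0]);print("angle",r.x.round(3),"rms",np.sqrt((r.fun**2).mean()).round(2))
E
python3 - <<'E'
from h import *
px=np.array([(268,95),(230,170),(315,267),(358,193)],float)/[4.6125,4.615]+[270,140]
for a0 in (0,.3,.8,1.3): fit(px,"side",a0)
E
```

```text
angle [ 0.336 -0.618  0.411] rms 0.17
angle [ 0.336 -0.618  0.411] rms 0.17
angle [ 0.336 -0.618  0.411] rms 0.17
angle [ 0.336 -0.618  0.411] rms 0.17
```

Call:
carry_out([
  [0,0.05,-0.004],
  [0,0.07,-0.004],
  [0,0.07,0],
  [0,0.05,0],
  [0,0.01,0],
], grip=[1,1,1,1,1], turn=[0,0,0,0,0])

```text
t: 8.8
eef_pos: [600.6, -182.7, 208.0]
tcp_rot: [1.271, 1.57, -0.48]
ft_force: [-0.6, 0.1, 0.2]
opening: 0.438
```

Call:
carry_out([
  [0,0,0],
  [0,0,0],
  [0,0,0],
  [0,0,0],
  [0,0,0],
], grip=[1,1,1,1,1], turn=[0,0,0,0,0])

```text
t: 9.3
eef_pos: [598.7, -182.6, 208.5]
tcp_rot: [1.053, 1.57, -0.699]
ft_force: [0.0, -0.1, -0.3]
opening: 0.022
```

Call:
carry_out([
  [0,0,0],
  [0.04,0,0],
  [0.05,0,0],
  [0.04,0,0],
  [0.014,0,0],
], grip=[1,1,1,1,1], turn=[0,0,0,0,0])

```text
t: 9.8
eef_pos: [598.3, -182.3, 134.3]
tcp_rot: [-1.764, 1.568, 2.767]
ft_force: [0.0, 0.2, 0.7]
opening: 0.003
```

```bash
python3 - <<'E'
from h import *
go(cw(75,0,139),-10.35)
E
```

```text
pos [ 598.3 -182.3  134.3] yaw -10.37 turn -0.0001 tx -0.0094 ty 0.0509 tz 0.0001
```

Call:
carry_out([
  [-0.008,0.02,0],
  [0,0.02,0],
  [0,0.02,0],
  [0,0.02,0],
  [0,0.02,0],
], grip=[1,1,1,1,1], turn=[0,0,0,0,0])

```text
t: 10.3
eef_pos: [647.3, -191.2, 140.2]
tcp_rot: [-1.657, 1.566, 2.875]
ft_force: [-9.3, 1.8, 1.9]
opening: 0.005
```

Call:
carry_out([
  [0,0.006,0],
  [0,0,0],
], grip=[1,1], turn=[0,0])

```text
t: 10.5
eef_pos: [652.2, -192.2, 141.3]
tcp_rot: [1.394, 1.569, -0.358]
ft_force: [-1.8, 1.3, 5.2]
opening: 0.004
```

```bash
python3 - <<'E'
from h import *
go(cw(75,0,139),-10.35)
a=cams.read_camera("side")
cv2.imwrite("pics/s2.png",cv2.resize(a[140:270,270:430],(738,600),interpolation=cv2.INTER_CUBIC))
E
```

```text
pos [ 652.2 -192.2  141.3] yaw -10.36 turn -0.0001 tx 0.0045 ty -0.0588 tz -0.0001
```

View pics/s2.png

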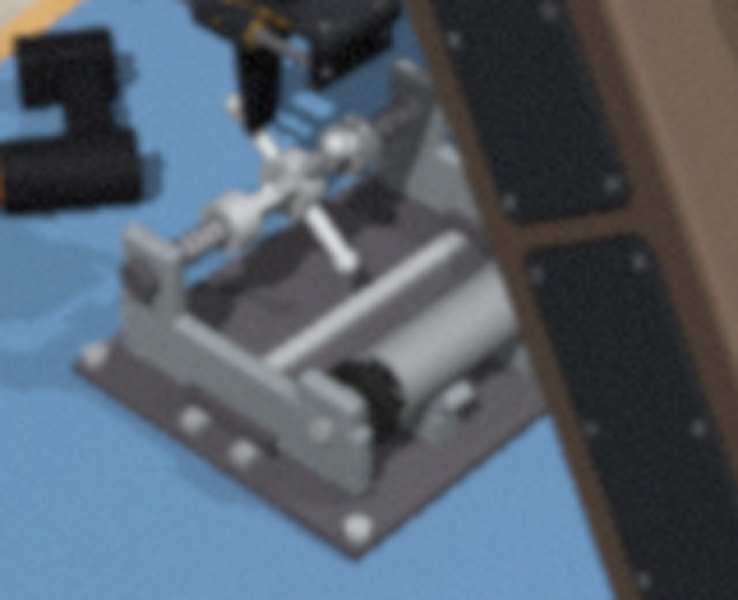

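The spoke is at about 59°, with its ball at (236,103) and the opposite one at (345,262). Next stroke.

Call:
carry_out([
  [0,-0.008,0],
  [-0.05,0,0],
  [-0.06,-0.02,0],
  [0,-0.08,0],
  [0,-0.07,0],
], grip=[1,1,1,1,1], turn=[0,0,0,0,0])

```text
t: 11.05
eef_pos: [562.5, -175.8, 195.8]
tcp_rot: [1.266, 1.569, -0.486]
ft_force: [0.3, -0.6, -0.2]
opening: 0.009
```

Call:
carry_out([
  [0,-0.005,0],
  [0.05,0,0],
  [0.05,0,0],
  [0.012,0,0],
  [0,0,0],
], grip=[1,1,1,1,1], turn=[0,0,0,0,0])

```text
t: 11.55
eef_pos: [561.3, -175.7, 138.6]
tcp_rot: [-1.74, 1.57, 2.791]
ft_force: [-0.3, 0.0, 0.6]
opening: 0.005
```

```bash
python3 - <<'E'
from h import *
go(cw(75,0,139),-10.35)
px=np.array([(236,103),(345,262)],float)/[4.6125,4.615]+[270,140]
r=least_squares(lambda a:(tips(a[0],"side")[[0,2]]+[-.6,.4]-px).ravel(),[1.0]);print(r.x,r.cost)
E
```

```text
pos [ 561.3 -175.7  138.6] yaw -10.37 turn -0.0001 tx -0.0008 ty 0.126 tz -0.0002
[0.88602376] 0.17613136117611264
```

Call:
carry_out([
  [0,0.02,0],
  [0,0.02,0],
  [0,0.02,0],
  [0,0.02,0],
  [0,0.02,0],
], grip=[1,1,1,1,1], turn=[0,0,0,0,0])

```text
t: 12.05
eef_pos: [611.1, -184.8, 140.9]
tcp_rot: [0.935, 1.57, -0.817]
ft_force: [-6.3, 1.3, 5.5]
opening: 0.003
```

Call:
carry_out([
  [0,0.02,0],
  [0,0.02,0],
  [0,0.02,0],
  [0,0.02,0],
  [0,0.02,0],
], grip=[1,1,1,1,1], turn=[0,0,0,0,0])

```text
t: 12.55
eef_pos: [659.5, -193.4, 140.0]
tcp_rot: [-1.611, 1.568, 2.92]
ft_force: [-6.7, 2.3, 3.6]
opening: 0.009
```

Call:
carry_out([
  [0,0.004,0],
  [0,0,0],
], grip=[1,1], turn=[0,0])

```text
t: 12.75
eef_pos: [663.1, -194.3, 140.9]
tcp_rot: [1.397, 1.567, -0.355]
ft_force: [0.0, 1.0, 5.2]
opening: 0.003
```

```bash
python3 - <<'E'
from h import *
go(cw(75,0,139),-10.35)
a=cams.read_camera("side")
cv2.imwrite("pics/s3.png",cv2.resize(a[140:270,270:430],(738,600),interpolation=cv2.INTER_CUBIC))
E
```

```text
pos [ 663.1 -194.3  140.9] yaw -10.37 turn -0.0001 tx 0.0038 ty -0.0811 tz -0.0003
```

View pics/s3.png

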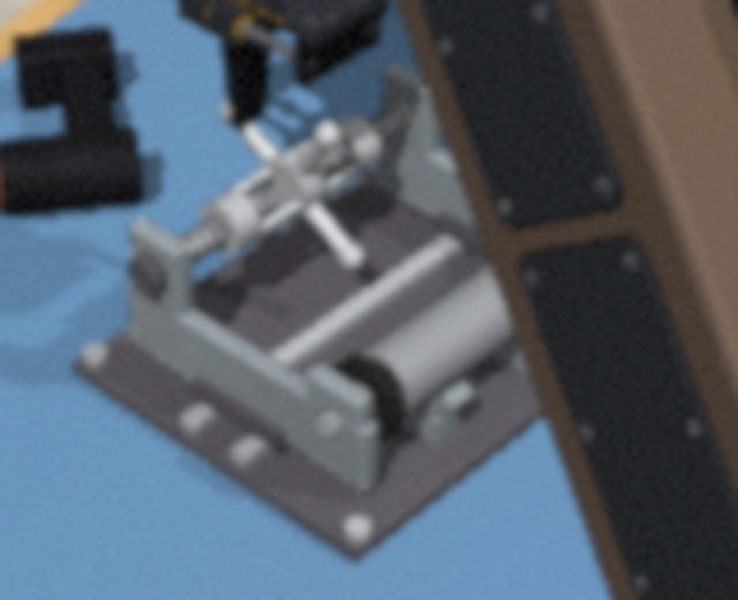

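Both jaws have moved in. The balls are at (228,112), (352,258) and (328,132). Next stroke, and I'll fit this angle.

Call:
carry_out([
  [0,-0.008,0],
  [-0.05,0,0],
  [-0.06,-0.02,0],
  [0,-0.09,0],
  [0,-0.08,0],
], grip=[1,1,1,1,1], turn=[0,0,0,0,0])

```text
t: 13.3
eef_pos: [562.8, -175.8, 194.8]
tcp_rot: [1.242, 1.569, -0.509]
ft_force: [0.1, -0.6, -0.3]
opening: 0.007
```

Call:
carry_out([
  [0,-0.006,0],
  [0.05,0,0],
  [0.05,0,0],
  [0.012,0,0],
  [0,0,0],
], grip=[1,1,1,1,1], turn=[0,0,0,0,0])

```text
t: 13.8
eef_pos: [561.2, -175.6, 137.7]
tcp_rot: [-1.764, 1.569, 2.767]
ft_force: [-0.1, -0.0, -0.4]
opening: 0.004
```

```bash
python3 - <<'E'
from h import *
go(cw(75,0,139),-10.35)
px=np.array([(228,112),(352,258),(328,132)],float)/[4.6125,4.615]+[270,140]
r=least_squares(lambda a:(tips(a[0],"side")[[0,2,3]]+[-.6,.4]-px).ravel(),[1.0]);print(r.x,r.fun.round(1))
E
```

```text
pos [ 561.2 -175.6  137.7] yaw -10.37 turn -0.0001 tx -0.0027 ty 0.1262 tz -0.0001
[1.04937344] [ 0.9 -0.4  0.1 -0.8 -0.2  0.1]
```

The total is 2.62 rad. Third stroke.

Call:
carry_out([
  [-0.001,0.02,0],
  [0,0.02,0],
  [0,0.02,0],
  [0,0.02,0],
  [0,0.02,0],
], grip=[1,1,1,1,1], turn=[0,0,0,0,0])

```text
t: 14.3
eef_pos: [611.1, -184.7, 140.1]
tcp_rot: [0.479, 1.57, -1.272]
ft_force: [-4.9, 0.8, 6.6]
opening: 0.004
```

Call:
carry_out([
  [0,0.02,0],
  [0,0.02,0],
  [0,0.02,0],
  [0,0.02,0],
  [0,0.02,0],
], grip=[1,1,1,1,1], turn=[0,0,0,0,0])

```text
t: 14.8
eef_pos: [659.4, -193.4, 139.2]
tcp_rot: [-1.633, 1.568, 2.899]
ft_force: [-6.7, 2.0, 3.6]
opening: 0.002
```

Call:
carry_out([
  [0,0.004,0],
  [0,0,0],
], grip=[1,1], turn=[0,0])

```text
t: 15.0
eef_pos: [663.1, -194.3, 140.1]
tcp_rot: [1.391, 1.568, -0.361]
ft_force: [0.4, 0.5, 5.1]
opening: 0.006
```

Call:
carry_out([
  [0,-0.008,0],
  [-0.05,0,0],
  [-0.06,-0.02,0],
  [0,-0.09,0],
  [0,-0.08,0],
], grip=[1,1,1,1,1], turn=[0,0,0,0,0])

```text
t: 15.5
eef_pos: [563.0, -175.8, 194.4]
tcp_rot: [1.285, 1.569, -0.467]
ft_force: [0.8, 0.0, -0.2]
opening: 0.008
```

```bash
python3 - <<'E'
from h import *
go(cw(75,0,139),-10.35)
a=cams.read_camera("side")
cv2.imwrite("pics/s4.png",cv2.resize(a[140:270,270:430],(738,600),interpolation=cv2.INTER_CUBIC))
E
```

```text
pos [ 563.  -175.8  194.4] yaw -10.35 turn -0.0 tx 0.1108 ty 0.1226 tz 0.0001
```

View pics/s4.png

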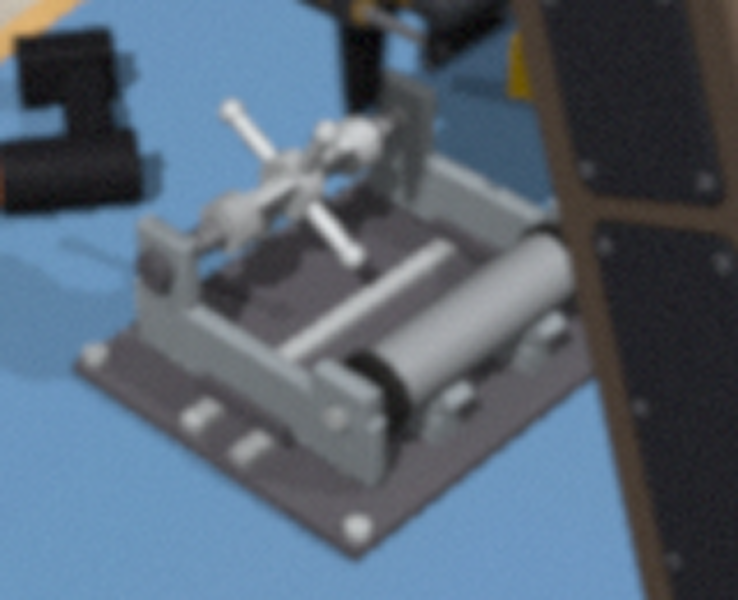

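The balls are at (232,108), (352,257) and (328,132), which is about 1.03 rad past the quarter, or 4.17 in total. The pads are almost at the pipe ends. Fourth stroke should reach about 5.75.

Call:
carry_out([
  [0,-0.006,0],
  [0.05,0,0],
  [0.05,0,0],
  [0.01,0,0],
  [0,0,0],
], grip=[1,1,1,1,1], turn=[0,0,0,0,0])

```text
t: 16.05
eef_pos: [561.7, -175.7, 138.2]
tcp_rot: [-1.756, 1.57, 2.776]
ft_force: [0.5, -0.5, -0.1]
opening: 0.003
```

Call:
carry_out([
  [0,0.02,0],
  [0,0.02,0],
  [0,0.02,0],
  [0,0.02,0],
  [0,0.02,0],
], grip=[1,1,1,1,1], turn=[0,0,0,0,0])

```text
t: 16.55
eef_pos: [611.2, -184.7, 140.1]
tcp_rot: [0.708, 1.57, -1.043]
ft_force: [-5.9, 1.4, 5.3]
opening: 0.005
```

Call:
carry_out([
  [0,0.02,0],
  [0,0.02,0],
  [0,0.02,0],
  [0,0.02,0],
  [0,0.02,0],
], grip=[1,1,1,1,1], turn=[0,0,0,0,0])

```text
t: 17.05
eef_pos: [659.1, -193.3, 139.1]
tcp_rot: [-1.651, 1.567, 2.881]
ft_force: [-7.3, 1.6, 3.5]
opening: 0.004
```

Call:
carry_out([
  [0,0.008,0],
  [0,0,0],
], grip=[1,1], turn=[0,0])

```text
t: 17.25
eef_pos: [665.0, -194.6, 140.1]
tcp_rot: [1.423, 1.568, -0.329]
ft_force: [-0.4, 0.9, 5.5]
opening: 0.005
```

Call:
carry_out([
  [0,-0.008,0],
  [-0.05,0,0],
  [-0.06,-0.02,0],
  [0,-0.09,0],
  [0,-0.084,0],
], grip=[1,1,1,1,1], turn=[0,0,0,0,0])

```text
t: 17.75
eef_pos: [563.4, -176.0, 194.6]
tcp_rot: [1.29, 1.568, -0.461]
ft_force: [0.1, -0.5, 0.8]
opening: 0.004
```

```bash
python3 - <<'E'
from h import *
go(cw(75,0,139),-10.35)
a=cams.read_camera("side")
cv2.imwrite("pics/s5.png",cv2.resize(a[140:270,270:430],(738,600),interpolation=cv2.INTER_CUBIC))
E
```

```text
pos [ 563.4 -176.   194.6] yaw -10.35 turn -0.0 tx 0.1111 ty 0.1216 tz -0.0
```

View pics/s5.png

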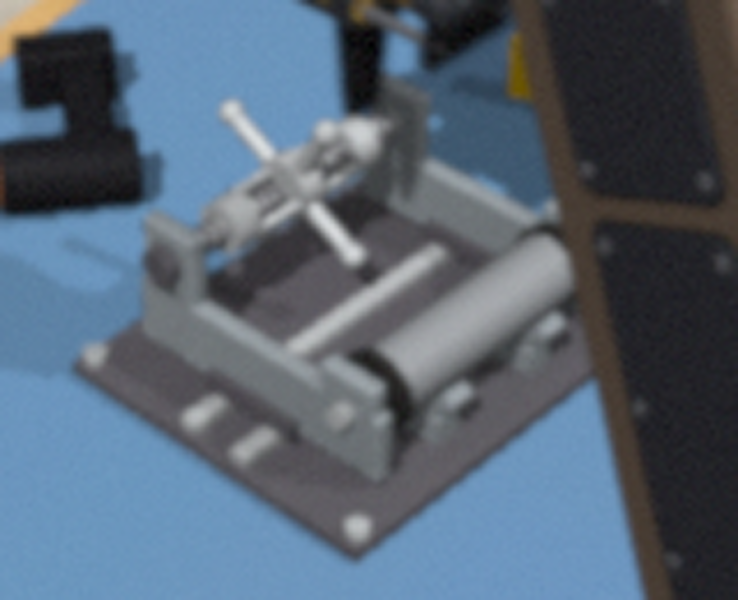

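All is well: the balls are at (232,108) and (352,255), so the total is about 5.75 and the pads are about 4 mm in. One short nudge brings it closer to 6.0, then I'll withdraw.

Call:
carry_out([
  [0.05,0,0],
  [0.05,0,0],
  [0.01,0,0],
  [0,0.02,0],
  [0,0.02,0],
], grip=[1,1,1,1,1], turn=[0,0,0,0,0])

```text
t: 18.3
eef_pos: [584.1, -179.8, 140.0]
tcp_rot: [-1.482, 1.569, 3.049]
ft_force: [-17.5, 1.9, 17.1]
opening: 0.004
```

Call:
carry_out([
  [0,0.014,0],
  [0,0,0],
  [0,-0.05,0],
  [0,-0.02,0],
  [-0.05,0,0],
], grip=[1,1,1,1,1], turn=[0,0,0,0,0])

```text
t: 18.8
eef_pos: [555.0, -174.3, 162.5]
tcp_rot: [-1.802, 1.567, 2.729]
ft_force: [-0.2, -0.9, 0.2]
opening: 0.005
```

Call:
carry_out([
  [-0.08,0,0],
  [-0.05,0,-0.05],
  [0,0,-0.08],
  [0,0,-0.08],
  [0,0,0],
], grip=[1,1,1,1,1], turn=[0,0,0,0,0])

```text
t: 19.3
eef_pos: [576.3, -67.9, 230.0]
tcp_rot: [1.781, 1.568, 0.032]
ft_force: [-1.2, -0.7, -0.2]
opening: 0.003
```

```bash
python3 - <<'E'
from h import *
a=cams.read_camera("side")
cv2.imwrite("pics/s6.png",cv2.resize(a[140:270,270:430],(738,600),interpolation=cv2.INTER_CUBIC))
E
```

```text
(no output)
```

View pics/s6.png

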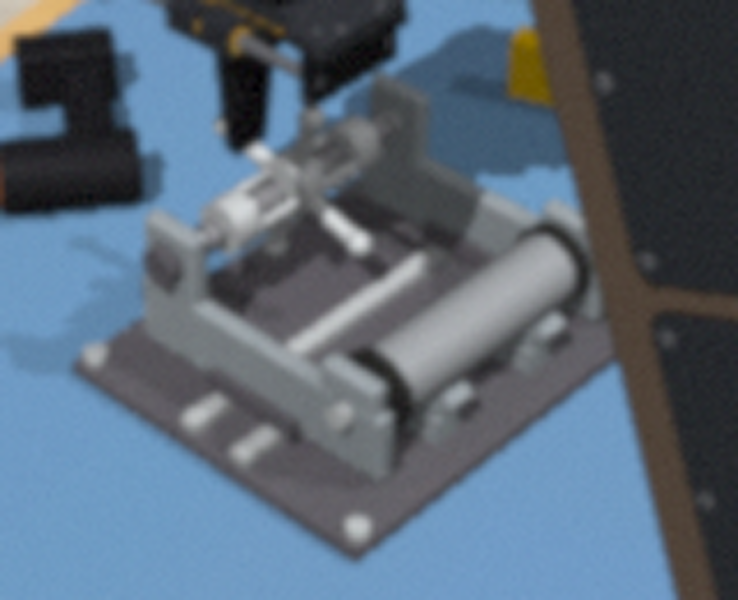

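The balls are at (222,127), (360,243) and (315,115). Both pads sit against the pipe ends, the pipe rests in the saddles and the gripper is clear.

```bash
python3 - <<'E'
from h import *
px=np.array([(222,127),(360,243),(315,115)],float)/[4.6125,4.615]+[270,140]
r=least_squares(lambda a:(tips(a[0],"side")[[0,2,3]]+[-.6,.4]-px).ravel(),[1.0]);print(r.x,3*np.pi/2+r.x,r.fun.round(1))
print(env.state()["ft_force"])
if 5.4<3*np.pi/2+r.x[0]<6.6: print(env.job_done())
E
```

```text
[1.28772174] [6.00011072] [ 1.  -0.6 -0.1 -0.4 -0.8  0.3]
[ 0.23161133 -0.87607614 -0.02005973]
the job is handed in; nothing more can be done
None
```

The longer grey pipe is in the clamp's saddles, both pads are pressed about halfway in, and the job is handed in at about 19 s of the 64 s.

- **Winding:** Four spoke strokes and a short nudge turned the buckle from 0.34 to about 6.0 rad. By the description, that puts the pads roughly 5 mm into their 10 mm travel.
- **Last checks:** In the last side picture, the pipe rests in the saddles, both pads touch its ends and the gripper stands clear. The force on the tool was close to zero. No other object was touched on purpose, but I did not re-measure where they ended up.
- **Limits of the checks:** The buckle angle comes from spoke positions in the picture, so it is good to about 0.05 rad. I worked out the pad travel from that angle; I did not measure it directly.
- **What disagreed:** The first stroke reached only about 51° instead of the planned 59°, so the second started with the spoke leaning back about 39°, past the advised 30° but just short of jamming. I lengthened the later strokes.

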